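# Buckle two springform cake tins

### The arm

A 6-joint arm with a two-finger parallel gripper is mounted at the origin on the work surface. World frame = base frame: x ahead of the robot, y to its left, z up, the work surface at z = 0. Lengths are in m, angles in degrees, forces in N, time in s.
With the tool pointing down it reaches from about 0.3 to 0.75 m from the base axis. Payload 8.5 kg.
Tool frame: the origin (TCP) lies at the very end of the fingers, on their centre line; the grasp point (between the pads) lies 19 mm behind it; z points along the fingers, y is the line along which they close (so a half turn about z gives the same grasp; the last joint's range is limited). The gripper opens to 85 mm and grips with 20 to 120 N. Pads are 22 mm wide; open, the fingers measure 114 mm over their backs; the gripper's body (76 mm by 85 mm) begins 54 mm behind the grasp point. The pads swing forward as they close: fully open they stand 13 mm farther back than shut.
Start: joints at [-89.341, 21.807, 74.336, -0, 83.858, -12.336], TCP at [0.124, -0.536, 0.231] pointing down, gripper open.
Joint ranges: [-178.18, 178.18], [-50.72, 133.34], [12.68, 142.11], [-81.47, 261.47], [9.98, 163.14], [-165.26, 165.26]. Speed limits (degrees/s): [136.94, 136.94, 180, 180, 180, 180].

### API

Orientations are given as a 3x3 rotation matrix whose columns are the frame's x, y, z axes.
In Python, from rig import env, optics, spotter gives the robot as it stands.
- The arm moves only by the shell command python3 -m crank 'ROWS' [FORCE]. ROWS is JSON, one flat list of numbers, 5 for each row, row after row: the finger opening in cm, from 0 to 8.54, then the shift along the tool's x, y, z in cm, then the turn about the tool's z in rad. A call has exactly 8 rows; each row shifts and turns the commanded pose from where the row before left it, along the tool's axes as they then stand; what a row does not reach is not made up. A row lasts 1/12 s, in which the tool goes at most 41.7 mm and 7.16 degrees, less where a joint would pass 70% of its speed; a pose out of reach is approached as far as the arm can. A call is refused whole if a number of a shift passes 4.17 or a number of a turn 0.125, either way. A call with a gripper value outside its range is refused whole. The fingers move at their own pace and stop on an object; FORCE is the grip in N (left out, the last holds). Time passes only in rows, so rows that do not move let the fingers close, or fill a call up. It gives the time, the measured TCP pose, the force, the opening and the grip force at its end, in the units of the state.
- env.observe(): the state, without advancing time (a new reading comes with each control period).
- optics.get_image(name): name is "side" or "top" or "wrist"; returns a dict with "color" (480x640x3 uint8, red, green, blue), "intrinsics" (3x3 intrinsics, pixels), "pose" (4x4, takes a point from camera to world coordinates). Camera axes: x right, y up, looking along -z (the intrinsics and any distortion apply to the point x, -y, -z); pixel columns grow to the right and rows downward; lengths in m; the calibration is good to about 2 mm. A picture is of the moment at which its call begins. There is no depth.
- env.close_job(): hands the job in; it is judged then, once.
Trained networks look in a picture, given as the dict that the camera call returned (one of the last four; its "shot" number tells which), for a name from the list of things; names that differ only in an ending like _2 or _b are one class to them, and where a whole thing is asked for, a point or a joint stands for the part that bears it (a point fixed in the world has none). Each returns a list of dicts, best first, with "score" (0 to 1); they miss things now and then, are a little off and sometimes report something else, mostly with a low value. They report only what shows in the picture. A call takes as long as a camera call.
- spotter.look_for(picture, query): "at" ([column, row] as shares, 0 to 1, of the picture: columns of its width, rows of its height, amid what is visible of it).
The state is a dict: "time_s": time; "q": joint angles; "qvel": joint speeds; "joint_efforts": joint torques, N m; "position": TCP position; "tool_rot": TCP orientation; "ft_force": force on the tool from outside, world axes, zero at the start; "wrist_torque": the same for the moment, N m; "grip_width": finger opening in m; "gripper_force": force on a finger pad.
Only numpy, scipy, OpenCV 4.12 (cv2) and the standard library are available. Lean on these libraries where they do the work, as an engineer would, in place of code of your own. Each camera call takes 0.05 s, during which the arm holds its last target. There are 200 camera calls.

### The job

The two springform cake tins on the pastry bench have their rings round their bases but are still unbuckled: get them ready for filling by pushing the buckle lever of each tin round with a fingertip, past its dead centre, until it snaps shut against the tin. The tins stay standing on the bench, not picked up or tipped and not shoved more than a few centimetres, and everything else stays where it is.

Things in the scene. Friction and masses are not known exactly. Their poses are not given: they have to be found in the camera images.
- tin_big: The larger springform cake tin: dark grey steel, loose on the bench, open top, 200 mm across, 60 mm high, about 1.7 kg (thick base plate), thin wall. Origin: centre of its underside; z up. Its bright steel buckle is on the outside of the wall, at the tin's own -x side.
- tin_big_pivot (a point): Upright hinge pin of the larger tin's buckle lever, 110 mm from the tin's centre, 41 mm above the bench. It stays put on the tin.
- tin_big_tab (a point): End of the thumb tab of that lever, about 63 mm from the hinge pin, 41 mm above the bench; it turns with the lever in a level circle about the pin. The lever is a steel channel 20 mm tall (31 to 51 mm above the bench) and 9 mm deep, curved to follow the wall.
- tin_big_lever (a joint): How far the lever has been turned, rad: 0 = open, as it starts; grows clockwise seen from above, up to 1.75 = shut along the wall (stop). Dead centre is at 1.45: before it the springy ring pushes back (up to 0.06 N m, about 1 N at the tab); beyond it the lever snaps shut by itself and stays. The ring's slit closes by 6 mm as it shuts. Opens no further than -0.25 (stop).
- tin_small: The smaller springform cake tin: dark grey steel, loose on the bench, open top, 160 mm across, 60 mm high, about 1.2 kg (thick base plate), thin wall. Origin: centre of its underside; z up. Its bright steel buckle is on the outside of the wall, at the tin's own -x side.
- tin_small_pivot (a point): Upright hinge pin of the smaller tin's buckle lever, 90 mm from the tin's centre, 41 mm above the bench. It stays put on the tin.
- tin_small_tab (a point): End of the thumb tab of that lever, about 63 mm from the hinge pin, 41 mm above the bench; it turns with the lever in a level circle about the pin. The lever is a steel channel 20 mm tall (31 to 51 mm above the bench) and 9 mm deep, curved to follow the wall.
- tin_small_lever (a joint): How far the lever has been turned, rad: 0 = open, as it starts; grows clockwise seen from above, up to 1.60 = shut along the wall (stop). Dead centre is at 1.30: before it the springy ring pushes back (up to 0.06 N m, about 1 N at the tab); beyond it the lever snaps shut by itself and stays. The ring's slit closes by 6 mm as it shuts. Opens no further than -0.40 (stop).
- server: Cake server, black handle and flat steel blade, 250 mm long, lying on the bench between the tins. Origin: its underside, near the middle.
- mould_a: The left of two small aluminium cake moulds standing mouth down, 68 mm across, 50 mm high, behind the tins. Origin: centre of underside.
- mould_b: The right of the two such moulds, 68 mm across, 50 mm high, beside the first. Origin: centre of underside.
- cherry_jar: Jar of cherries with steel cap, 72 mm across, 105 mm high. Origin: centre of underside.
- dredger: Aluminium sugar dredger, 68 mm across, 120 mm high. Origin: centre of underside.
- cutter: Round steel pastry cutter, a ring 68 mm across, 35 mm high. Origin: centre of underside.

How it is judged:
By the outcome, as a careful person would: the job done as asked, in the order asked, and still so for the second after the job is handed in, with the robot touching nothing.
It also fails if it takes over 48 s, if anything falls off the work surface, if the arm or the gripper's body presses on something with over 40 N, if the wrist force passes 120 N, or if a joint passes its speed limit or range.

## Working session

There is one attempt and no reset: what is moved stays moved. The work goes in short steps, Python scripts to look and compute and a shell command to move; the robot and the scene stay as the last step left them, time stands still between calls to the robot, and variables do not carry over. Pictures are saved under pics/ and viewed, at most 10 in all, crops included, and the job is handed in when it is done.

```bash
ls; mkdir -p pics; cat > h.py <<'E'
import numpy as np, cv2
from rig import env, optics, spotter
def shot(n,f=None):
    p=optics.get_image(n)
    if f: cv2.imwrite('pics/'+f,p['color'][:,:,::-1])
    return p
def toz(p,uv,z):
    K=np.array(p['intrinsics']);T=np.array(p['pose'])
    d=np.linalg.inv(K)@np.array([uv[0],uv[1],1.]); d=T[:3,:3]@(d*[1,-1,-1])
    o=T[:3,3]; return o+d*(z-o[2])/d[2]
def proj(p,X):
    K=np.array(p['intrinsics']);T=np.array(p['pose'])
    c=T[:3,:3].T@(np.array(X)-T[:3,3])*[1,-1,-1]; u=K@c; return u[:2]/u[2]
E
python3 - <<'E'
from h import *
s=env.observe(); print(s['time_s'],s['position'],np.round(s['tool_rot'],3).tolist(),s['grip_width'])
for c in ['top','side']:
    p=shot(c,c+'0.png'); print(c,np.round(p['pose'],3).tolist(),p['intrinsics'])
    for n,z in [('tin_big',.06),('tin_small',.06),('tin_big_pivot',.041),('tin_big_tab',.041),('tin_small_pivot',.041),('tin_small_tab',.041),('server',.01),('cherry_jar',.1),('dredger',.12),('cutter',.035),('mould_a',.05)]:
        for r in spotter.look_for(p,n)[:2]:
            uv=np.array(r['at'])*[640,480]; print(n,round(r['score'],2),uv.round(),toz(p,uv,z).round(3))
E
```

```text
pics
0.0 [ 0.12367483 -0.53560019  0.23068017] [[0.974, 0.225, -0.0], [0.225, -0.974, 0.002], [0.0, -0.001, -1.0]] 0.08532071306773965
top [[0.01, 0.999, -0.04, 0.589], [-1.0, 0.009, -0.011, -0.021], [-0.011, 0.04, 0.999, 0.99], [0.0, 0.0, 0.0, 1.0]] [[444.45920977   0.         328.64131003]
 [  0.         444.45920977 232.24418568]
 [  0.           0.           1.        ]]
tin_big 0.77 [411. 234.] [ 0.624 -0.182  0.06 ]
tin_small 0.91 [235. 236.] [0.617 0.186 0.06 ]
tin_small 0.72 [238. 285.] [0.514 0.178 0.06 ]
tin_big_tab 0.52 [385. 284.] [ 0.518 -0.132  0.041]
tin_small_pivot 0.93 [233. 236.] [0.618 0.193 0.041]
tin_small_tab 0.48 [235. 286.] [0.511 0.189 0.041]
server 0.84 [328. 226.] [ 0.642 -0.008  0.01 ]
server 0.67 [383. 284.] [ 0.516 -0.131  0.01 ]
cherry_jar 0.88 [519. 204.] [ 0.684 -0.391  0.1  ]
dredger 0.67 [237. 287.] [0.515 0.166 0.12 ]
dredger 0.57 [119. 211.] [0.662 0.404 0.12 ]
cutter 0.83 [546. 270.] [ 0.551 -0.474  0.035]
mould_a 0.86 [306. 157.] [0.786 0.039 0.05 ]
mould_a 0.23 [381. 292.] [ 0.503 -0.122  0.05 ]
side [[-0.963, 0.207, -0.173, 0.448], [-0.269, -0
[... 227 characters left out ...]
0.615 -0.16   0.06 ]
tin_big 0.33 [302. 328.] [0.604 0.217 0.06 ]
tin_small 0.75 [302. 328.] [0.605 0.219 0.06 ]
tin_big_pivot 0.97 [340. 201.] [ 0.62  -0.173  0.041]
tin_big_tab 0.68 [381. 224.] [ 0.5   -0.121  0.041]
tin_small_pivot 0.87 [300. 327.] [0.612 0.205 0.041]
tin_small_pivot 0.73 [264. 227.] [ 0.78  -0.036  0.041]
server 0.6 [318. 261.] [0.628 0.007 0.01 ]
server 0.35 [379. 224.] [ 0.508 -0.147  0.01 ]
cherry_jar 0.66 [338. 136.] [ 0.671 -0.356  0.1  ]
dredger 0.97 [236. 419.] [0.652 0.441 0.12 ]
cutter 0.61 [382. 138.] [ 0.562 -0.462  0.035]
cutter 0.56 [339. 199.] [ 0.624 -0.183  0.035]
mould_a 0.93 [249. 256.] [0.78  0.066 0.05 ]
mould_a 0.62 [263. 227.] [ 0.779 -0.028  0.05 ]
```

```bash
python3 - <<'E'
import cv2
a=cv2.imread('pics/top0.png')
cv2.imwrite('pics/top0c.png',cv2.resize(a[180:330,170:470],None,fx=2.66,fy=2.66,interpolation=cv2.INTER_CUBIC))
E
```

```text
(no output)
```

View pics/top0c.png

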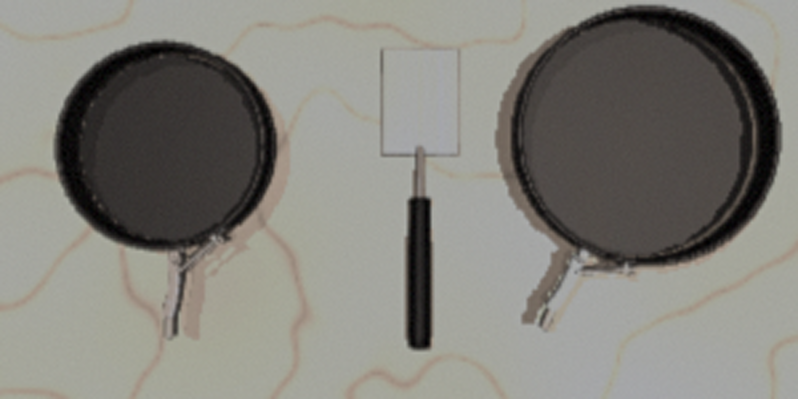

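View pics/side0.png

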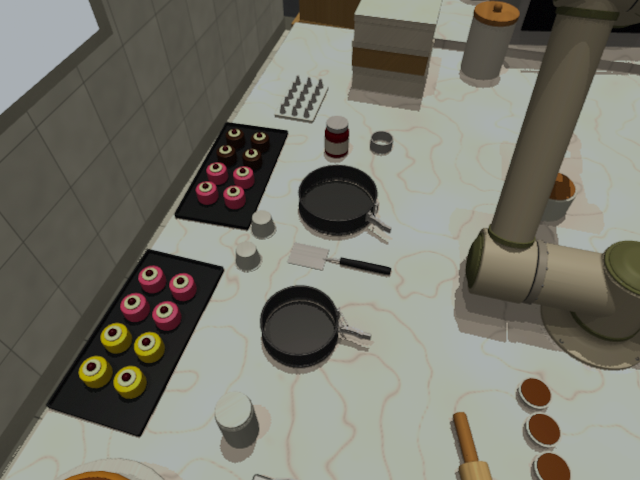

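The top crop has +x up and +y left. Both levers are open and point toward the robot. The small tin's pivot is at crop (180,258) and its tab at (170,335). The big tin's pivot is at (578,262) and its tab at (543,325). The side view agrees with this, and nothing stands in the sweep to the left of either lever.

```bash
python3 - <<'E'
from h import *
p=shot('top')
for n,c,a,b,R,dp,th in [('small',(235,236),(180,258),(170,335),.08,.09,1.6),('big',(411,234),(578,262),(543,325),.1,.11,1.75)]:
    f=lambda q:(np.array(q)/2.66+[170,180])
    P=toz(p,f(a),.049)[:2];T=toz(p,f(b),.049)[:2]
    # rim ellipse from crop extremes
    ex={'small':[(56,145),(277,145),(165,40),(165,250)],'big':[(513,135),(781,135),(648,6),(648,265)]}[n]
    E=[toz(p,f(e),.06)[:2].round(3) for e in ex]; C=np.array([(E[2][0]+E[3][0])/2,(E[0][1]+E[1][1])/2])
    d=T-P; ang=np.arctan2(d[1],d[0])
    print(n,'C',C,'diam',E[0][1]-E[1][1],E[2][0]-E[3][0],'P',P.round(3),'|PC|',np.linalg.norm(P-C).round(3),'T',T.round(3),'len',np.linalg.norm(d).round(3),'ang',np.degrees(ang).round(1))
    e=P-C; print(' radial ang',np.degrees(np.arctan2(e[1],e[0])).round(1))
    for t in np.linspace(0,th,6):
        u=np.array([np.cos(ang-t),np.sin(ang-t)]); nn=np.array([-u[1],u[0]])
        F=P+.045*u+.021*nn
        print('  ',round(t,2),'tab',(P+.063*u).round(3),'finger',F.round(3), 'finger-C',np.linalg.norm(F-C).round(3))
p=np.array
E
```

```text
small C [0.62   0.1915] diam 0.17500000000000004 0.16599999999999993 P [0.53  0.181] |PC| 0.09 T [0.469 0.188] len 0.061 ang 173.6
 radial ang -173.4
   0.0 tab [0.468 0.188] finger [0.483 0.165] finger-C 0.139
   0.32 tab [0.473 0.207] finger [0.481 0.181] finger-C 0.14
   0.64 tab [0.484 0.224] finger [0.483 0.197] finger-C 0.137
   0.96 tab [0.5   0.236] finger [0.49  0.211] finger-C 0.131
   1.28 tab [0.519 0.243] finger [0.502 0.222] finger-C 0.122
   1.6 tab [0.539 0.243] finger [0.516 0.229] finger-C 0.111
big C [ 0.631 -0.187] diam 0.20999999999999996 0.20399999999999996 P [ 0.53  -0.135] |PC| 0.113 T [ 0.48  -0.107] len 0.057 ang 151.2
 radial ang 152.6
   0.0 tab [ 0.475 -0.105] finger [ 0.481 -0.132] finger-C 0.16
   0.35 tab [ 0.489 -0.087] finger [ 0.485 -0.115] finger-C 0.163
   0.7 tab [ 0.508 -0.076] finger [ 0.495 -0.1  ] finger-C 0.162
   1.05 tab [ 0.529 -0.072] finger [ 0.509 -0.09 ] finger-C 0.156
   1.4 tab [ 0.551 -0.075] finger [ 0.525 -0.086] finger-C 0.147
   1.75 tab [ 0.57  -0.086] finger [ 0.542 -0.087] finger-C 0.134
```

```bash
python3 -m crank '[0,0,0,0,0.1135, 0,0,0,0,0.1135, 0,2,-2.3,0,0, 0,2,-2.3,0,0, 0,2,-2.3,0,0, 0,2,-2.3,0,0, 0,2,-2.3,0,0, 0,2,-2.3,0,0]'
```

```text
time_s: 1.92
position: [0.2444, -0.3967, 0.2314]
tool_rot: [[1.0, -0.0, 0.0], [-0.0, -1.0, -0.0], [0.0, 0.0, -1.0]]
ft_force: [0.1, -0.6, 0.7]
grip_width: -0.0
gripper_force: 0.0
```

```bash
python3 -m crank '[0,2,-2.3,0,0, 0,2,-2.3,0,0, 0,2,-2.3,0,0, 0,2,-2.3,0,0, 0,2,-2.3,0,0, 0,2,-2.3,0,0, 0,2,-2.3,0,0, 0,0,0,0,0]'; python3 -c "
from h import *
print(np.round(env.observe()['tool_rot'],3).tolist())"
```

```text
time_s: 2.58
position: [0.3858, -0.2336, 0.2315]
tool_rot: [[1.0, 0.004, 0.001], [0.004, -1.0, 0.001], [0.001, -0.001, -1.0]]
ft_force: [-0.7, 0.1, -0.5]
grip_width: -0.0001
gripper_force: 0.0
[[1.0, 0.004, 0.001], [0.004, -1.0, 0.001], [0.001, -0.001, -1.0]]
```

```bash
python3 -m crank '[0,2.1,-2.0,0,0, 0,2.1,-2.0,0.5,0, 0,2.1,-2.1,2,0, 0,1.9,-2.1,2.5,0, 0,0,0,2,0, 0,0,0,1,0, 0,0,0,0,0, 0,0,0,0,0]'; python3 - <<'E'
from h import *
p=shot('wrist','w1.png'); t=shot('top','t1.png')
for X in [(0.53,-.135,.049),(.478,-.106,.049)]: print(proj(p,X).round())
E
```

```text
time_s: 3.25
position: [0.4657, -0.1553, 0.1514]
tool_rot: [[1.0, -0.0, -0.0], [-0.0, -1.0, 0.0], [-0.0, -0.0, -1.0]]
ft_force: [-0.4, -0.6, 0.3]
grip_width: -0.0
gripper_force: 0.0
[276. 127.]
[230. 216.]
```

View pics/w1.png

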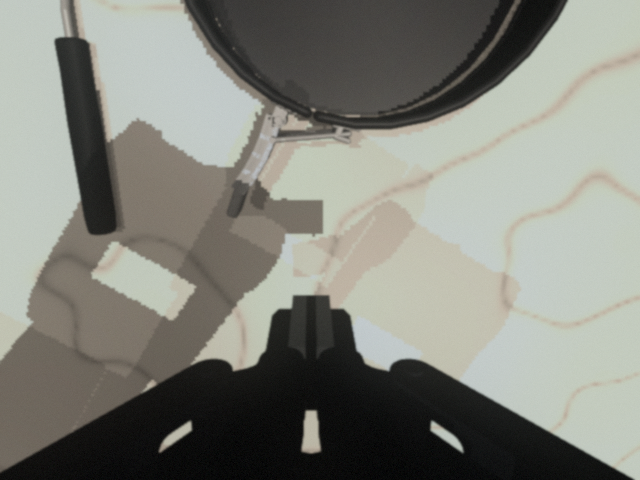

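The wrist view shows the big tin's pivot near (278,122) and its tab end at (235,212). Both are within about 3 mm of my estimates. The closed fingertips are on the counter-clockwise side and clear of everything, so I'll descend and approach.

```bash
python3 -m crank '[0,0,0,3.1,0, 0,0,0,3.1,0, 0,0,0,3.1,0, 0,0,0,3.0,0, 0,0,0,0,0, 0,0.4,-0.6,0,0, 0,0.4,-0.6,0,0, 0,0.4,-0.6,0,0]'
```

```text
time_s: 4.02
position: [0.4793, -0.137, 0.0304]
tool_rot: [[1.0, -0.0, 0.004], [-0.0, -1.0, -0.002], [0.004, 0.002, -1.0]]
ft_force: [0.3, 0.3, 0.4]
grip_width: 0.0005
gripper_force: 0.0
```

```bash
python3 -m crank '[0,0.3,-0.5,0,0, 0,0.2,-0.6,0,0, 0,0.2,-0.6,0,0, 0,0.2,-0.6,0,0, 0,0.4,-0.6,0,0, 0,0.4,-0.5,0,0, 0,0.5,-0.4,0,0, 0,0.5,-0.3,0,0]'
```

```text
time_s: 4.68
position: [0.5052, -0.0956, 0.0283]
tool_rot: [[1.0, 0.0, -0.0], [0.0, -1.0, -0.0], [-0.0, 0.0, -1.0]]
ft_force: [-1.0, -2.2, 0.6]
grip_width: -0.0003
gripper_force: 1.2
```

```bash
python3 -m crank '[0,0.4,-0.3,0,0, 0,0.5,-0.2,0,0, 0,0.5,-0.2,0,0, 0,0.5,-0.1,0,0, 0,0.5,0,0,0, 0,0.5,0,0,0, 0,0.4,0,0,0, 0,0.3,0,0,0]'; python3 - <<'E'
from h import *
p=shot('wrist','w2.png')
E
```

```text
time_s: 5.35
position: [0.5415, -0.088, 0.0284]
tool_rot: [[1.0, -0.0, 0.001], [-0.0, -1.0, -0.0], [0.001, 0.0, -1.0]]
ft_force: [-0.0, 0.6, 0.6]
grip_width: -0.0003
gripper_force: 0.0
```

View pics/w2.png

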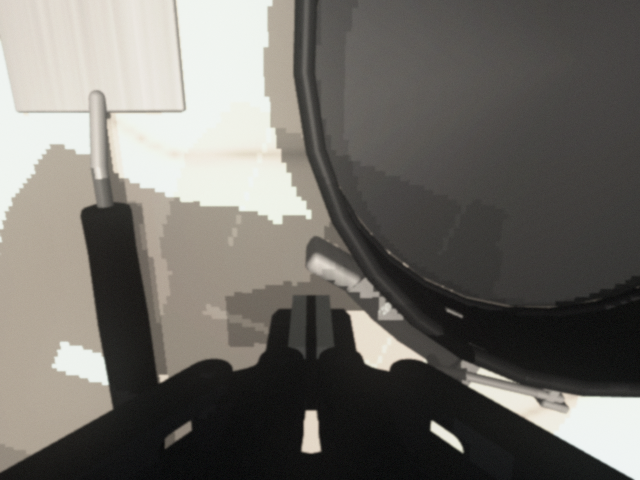

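The big tin's lever now lies along the wall: its tab is at (315,255), clear of the fingers, and the contact force is zero. It looks snapped shut, so I'll back off and verify from the top camera.

```bash
python3 -m crank '[0,-1.5,0,0,0, 0,-2.0,0,0,0, 0,-2.0,0,-1,0, 0,0,0,-3.0,0, 0,0,0,-3,0, 0,0,0,-2,0, 0,0,-2,0,0, 0,0,-3,0,0]'; python3 - <<'E'
from h import *
t=shot('top'); w=shot('wrist')
for X in [(0.57,-.086,.049),(.530,-.135,.049),(.551,-.075,.049)]: print(proj(w,X).round(),proj(t,X).round())
c=t['color'][190:330,360:470,::-1]
a=cv2.resize(c,None,fx=3.4,fy=3.4,interpolation=cv2.INTER_CUBIC)
b=cv2.resize(w['color'][:,:,::-1],(424,476-158)); b=np.vstack([b,np.zeros((158,424,3),np.uint8)])
cv2.imwrite('pics/c3.png',np.hstack([a,b]))
E
```

```text
time_s: 6.07
position: [0.4867, -0.0392, 0.1197]
tool_rot: [[1.0, -0.003, 0.004], [-0.003, -1.0, -0.001], [0.004, 0.001, -1.0]]
ft_force: [0.8, -0.0, -0.6]
grip_width: -0.0001
gripper_force: 0.0
[422.  87.] [364. 259.]
[513. 171.] [387. 279.]
[396. 128.] [359. 268.]
```

View pics/c3.png

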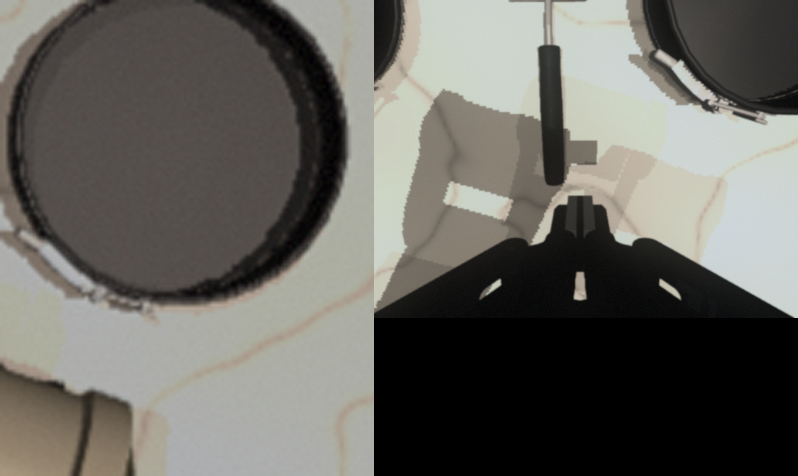

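The lever of the big tin lies flat on the wall. In the wrist view its tab is at about (424,79), against a predicted shut position of (422,87). Next is the small tin.

```bash
python3 -m crank '[0,-0.3,-3,0,0, 0,-0.3,-3,0,0, 0,-0.3,-3,0,0, 0,-0.3,-3,0,0, 0,0,-3,0,0, 0,0,-2.3,0.5,0, 0,0,0,0,0, 0,0,0,0,0]'; python3 - <<'E'
from h import *
p=shot('wrist','w4.png')
for X in [(0.53,.181,.049),(.468,.188,.049)]: print(proj(p,X).round())
E
```

```text
time_s: 6.83
position: [0.4737, 0.1355, 0.1131]
tool_rot: [[1.0, 0.002, -0.0], [0.002, -1.0, -0.0], [-0.0, 0.0, -1.0]]
ft_force: [-0.7, -0.4, 0.0]
grip_width: 0.0001
gripper_force: 0.0
[218. 149.]
[212. 268.]
```

View pics/w4.png

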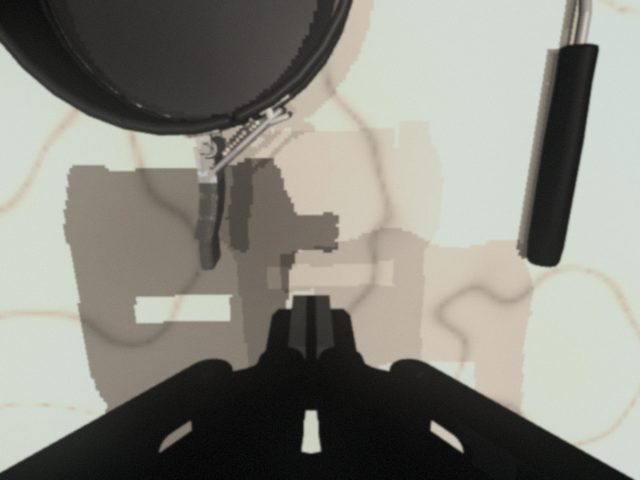

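The pivot is at (207,145) and the tab at (208,268), so the pivot is about 5 mm further to +y than I estimated. I'll shift the path and push.

```bash
python3 -m crank '[0,0,0,2.9,0, 0,0,0,2.8,0, 0,0,0,2.8,0, 0,0,0,0,0, 0,0.2,-0.7,0,0, 0,0.2,-0.7,0,0, 0,0.2,-0.7,0,0, 0,0.2,-0.6,0,0]'
```

```text
time_s: 7.55
position: [0.4829, 0.163, 0.0298]
tool_rot: [[1.0, 0.0, 0.003], [0.0, -1.0, 0.0], [0.003, -0.0, -1.0]]
ft_force: [-0.3, -0.3, 0.3]
grip_width: 0.0001
gripper_force: 0.0
```

```bash
python3 -m crank '[0,0,-0.6,0,0, 0,-0.1,-0.6,0,0, 0,-0.1,-0.6,0,0, 0,0,-0.6,0,0, 0,0.1,-0.6,0,0, 0,0.2,-0.6,0,0, 0,0.3,-0.5,0,0, 0,0.4,-0.5,0,0]'
```

```text
time_s: 8.22
position: [0.4899, 0.2084, 0.0283]
tool_rot: [[1.0, -0.0, -0.0], [-0.0, -1.0, -0.0], [-0.0, 0.0, -1.0]]
ft_force: [0.6, -2.2, -0.1]
grip_width: -0.0005
gripper_force: 1.0
```

```bash
python3 -m crank '[0,0.4,-0.4,0,0, 0,0.5,-0.4,0,0, 0,0.5,-0.4,0,0, 0,0.5,-0.3,0,0, 0,0.5,-0.2,0,0, 0,0.5,-0.2,0,0, 0,0.3,-0.1,0,0, 0,0,0,0,0]'; python3 - <<'E'
from h import *
p=shot('wrist','w5.png')
for X in [(.541,.248,.049)]: print(proj(p,X).round())
E
```

```text
time_s: 8.88
position: [0.5207, 0.2281, 0.0281]
tool_rot: [[1.0, -0.0, -0.004], [-0.0, -1.0, -0.0], [-0.004, 0.0, -1.0]]
ft_force: [-6.8, -0.0, 5.2]
grip_width: -0.0002
gripper_force: 3.4
[249. 294.]
```

View pics/w5.png

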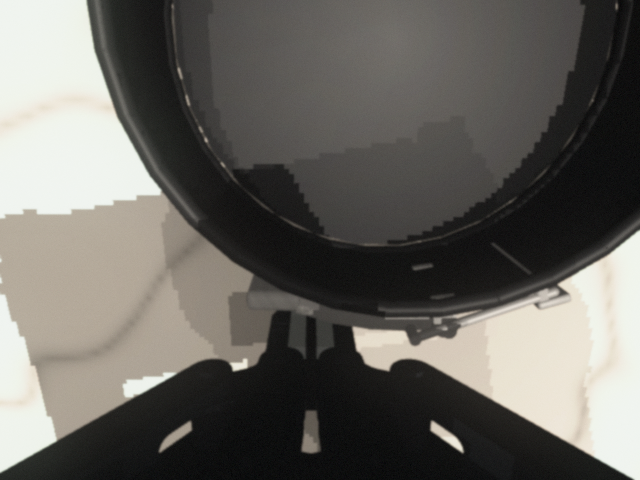

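The lever is against the wall, with the tab at (250,300) against a predicted (249,294), and the finger is pressing it at about 7 N. I'll back off and check both tins.

```bash
python3 -m crank '[0,-1,0,0,0, 0,-2,0,0,0, 0,-2.5,0,-0.5,0, 0,-1,0,-3,0, 0,-1,0,-3,0, 0,-1,0,-3,0, 0,-3,0,-2,0, 0,-3,0,0,0]'
```

```text
time_s: 9.6
position: [0.3783, 0.2285, 0.1469]
tool_rot: [[1.0, -0.001, 0.008], [-0.001, -1.0, 0.002], [0.008, -0.002, -1.0]]
ft_force: [-0.2, 0.7, 0.7]
grip_width: -0.0002
gripper_force: 0.0
```

```bash
python3 -m crank '[0,-2,0,0,0, 0,0,0,0,0, 0,0,0,0,0, 0,0,0,0,0, 0,0,0,0,0, 0,0,0,0,0, 0,0,0,0,0, 0,0,0,0,0]'; python3 - <<'E'
from h import *
t=shot('top'); w=shot('wrist')
for n in ['tin_big','tin_small','server','cherry_jar','cutter','mould_a']:
    for r in spotter.look_for(t,n)[:2]: print(n,round(r['score'],2),(np.array(r['at'])*[640,480]).round())
a=cv2.resize(t['color'][180:330,170:470,::-1],None,fx=2,fy=2,interpolation=cv2.INTER_CUBIC)
b=cv2.resize(w['color'][:280,:,::-1],(600,262))
cv2.imwrite('pics/c6.png',np.vstack([a,b]))
E
```

```text
time_s: 10.27
position: [0.3572, 0.228, 0.1431]
tool_rot: [[1.0, -0.0, -0.0], [-0.0, -1.0, -0.0], [-0.0, 0.0, -1.0]]
ft_force: [0.4, 0.3, -0.1]
grip_width: 0.0002
gripper_force: 0.0
tin_big 0.83 [410. 231.]
tin_small 0.82 [232. 236.]
server 0.81 [329. 223.]
cherry_jar 0.95 [519. 206.]
cutter 0.77 [546. 263.]
mould_a 0.84 [353. 157.]
mould_a 0.69 [217. 274.]
```

View pics/c6.png

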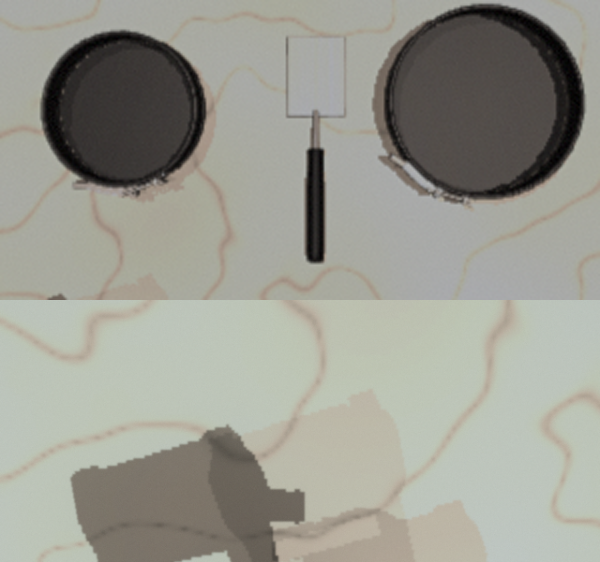

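Both levers lie along their walls: the small tin's tab is at (78,184) and the big tin's at (385,158). Neither tin has visibly moved, and the server is in place, so I'm handing the job in.

```bash
python3 -c "
from rig import env
print(env.close_job())"
```

```text
the job is handed in; nothing more can be done
None
```

Both buckle levers were pushed past dead centre and lie shut against their tins; in the last pictures the tins had not visibly moved, and the job was handed in at about 10 s of the 48 s allowed.

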